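# Reset the vent stay on a bench fume extractor

### The job

The green inlet vent of the fume extractor rattles because its stay sits on the pin by its long slot. Lift the stay clear of the pin by its red knob, swing the vent further open with it, and lower the stay so that the pin comes up through the middle one of the three round holes and the bar lies fully down, then let go. Feel for the hole gently, without leaning hard on the pin or letting the bar slam down, and leave the things on and beside the extractor where they are.

Things in the scene. Friction and masses are not known exactly. Their poses are not given: they have to be found in the camera images.
- extractor: grey fume extractor box, 260 deep (x) x 320 wide (y) x 120 mm high, fixed. Origin: middle of the bottom edge of its front face; x runs from front to rear, y to the left seen from the front, z up. A green vent leaf (12 thick, 170 wide, 100 mm high) covers part of the front, on an upright hinge axis at x = -8, y = +80 mm. The stay holding the leaf lies across the flat roof.
- vent_leaf (a joint): opening angle of the leaf, 0 = shut (leaf along -y from the hinge), up to 1.3 rad; it swings out towards -x of the extractor, with slight friction (about 0.3 N at the stay), and stays where it is left. A stop resists at 0.
- stay_pivot (a point): where the stay is pivoted on top of the leaf, 120 mm from the hinge axis; the bar swings freely sideways here and tilts freely upwards (to 0.6 rad). With the leaf open by a it lies at x = -8 - 120 sin(a), y = 80 - 120 cos(a), z = 128 mm in the extractor frame.
- stay (a joint): upward tilt of the bar about its pivot in rad; 0 = fully down (level, underside 125 mm above the table, lying on the pin plate). Lifted and let go off the pin, it falls to 0. The bar is a steel strip 26 mm wide, 6 mm thick, 0.2 to 0.3 kg.
- knob (a point): centre of the red upright cylindrical knob (24 mm across, 32 mm high) on the free end of the steel stay, 218 mm along the bar from the pivot and 34 mm above the pivot's level with the bar down; a thin neck 15 mm high joins it to the bar. x points from the pivot along the bar.
- middle_hole (a point): centre of the middle round hole, at the bar's underside, 156 mm along the bar from the pivot: the hole that must end on the pin. Along the bar's middle line from the pivot: long slot from 56 to 102 mm (14 mm wide), then round holes of 10.5 mm diameter at 122, 156 and 190 mm.
- pin_plate: dark steel plate 60 x 30 x 5 mm fixed on the roof, axes as the extractor's; origin at its underside's centre: x = 58, y = -40, z = 120 mm of the extractor. The brass pin (8 mm across, top 4.5 mm tapering to 5.6 mm, tip 14 mm above the lowered bar's underside) stands at y = 0 of the plate, clamped anywhere from -12 to +12 mm along its x: not measured, feel for it with the slot's end or look.
- rosette: dark wooden ring, 64 mm across, lying on the extractor's roof; a bystander, to be left alone
- wax_tin: brass tin, 60 mm across and 34 mm high, on the extractor's roof; a bystander, to be left alone
- burning_pen: yellow wood-burning pen, 150 mm long, on the table beside the extractor; a bystander, to be left alone
- wood_block: pale wood block 90 x 50 x 30 mm, on the table beside the extractor; a bystander, to be left alone
- glue_bottle: white bottle, 48 mm across, 120 mm high, on the table beside the extractor; a bystander, to be left alone

How it is judged (in metres and radians):
On the way, in this order (a step that is already met when the one before it is completed fails the run):
1. the stay is lifted clear of the pin (its middle hole raised by more than 15 mm) (z of middle_hole in the frame of pin_plate above 0.02 m), for 0.1 s.
2. the middle hole is down over the pin (x of middle_hole in the frame of pin_plate between -0.017 and 0.017 m and y of middle_hole in the frame of pin_plate between -0.003 and 0.003 m and z of middle_hole in the frame of pin_plate below 0.0075 m), for 0.2 s.
At the end, for the whole second after the job is handed in: the bar lies fully down (tilt under 0.02 rad, middle hole's underside less than 2.5 mm above its rest level) with the middle round hole on the pin (hole within 3 mm of the pin's line across the plate and within 17 mm of the plate's centre along it), vent and stay at rest, everything released (all of step 2 and value of joint stay below 0.02 rad and velocity of joint vent_leaf between -0.05 and 0.05 rad/s and not (velocity of joint stay below -0.05 rad/s or velocity of joint stay above 0.05 rad/s)); the robot touches nothing.
It fails at once if the pin is loaded with more than 20 N (contact force between pin_plate and anything else above 20 N).
It fails at once if the bar is let slam down (falling faster than 3 rad/s) (velocity of joint stay below -3 rad/s).
It fails at once if a thing on the roof or beside the extractor is shifted by more than 20 mm (distance of any of rosette, wax_tin, burning_pen, wood_block, glue_bottle from where it was at the start of the episode above 0.02 m).
It also fails if it takes over 58 s, if anything falls off the work surface, if the arm or the gripper's body presses on something with over 40 N, if the wrist force passes 120 N, or if a joint passes its speed limit or range.

### The arm

A 6-joint arm with a two-finger parallel gripper is mounted at the origin on the work surface. World frame = base frame: x ahead of the robot, y to its left, z up, the work surface at z = 0. Lengths are in mm, angles in rad, forces in N, time in s.
With the tool pointing down it reaches from about 425 to 950 mm from the base axis. Payload 14.7 kg.
Tool frame: the origin (TCP) lies at the centre of the arm's flange, where the gripper is bolted on; the fingertips stand manip.tip_extent ahead of it and the grasp point (between the pads) lies 155 mm ahead of it (manip.tip_extent is the distance from the TCP to the fingertips, in mm); x points along the fingers, y is the direction in which the jaws open and shut, and the axes are right-handed (so a half turn about x gives the same grasp; the last joint's range is limited). The gripper opens to 85 mm and grips with 20 to 120 N. Pads are 22 mm wide; open, the fingers measure 114 mm over their backs; the gripper's body (76 mm by 85 mm) begins 54 mm behind the grasp point. The pads swing forward as they close: fully open they stand 13 mm farther back than shut.
Start: joints at [-1.217, 0.48, 1.596, -0, 1.065, -0.047], TCP at [253.616, -598.475, 404.697] pointing down, gripper open.
Joint ranges: [-2.75, 2.75], [-0.82, 2.05], [0.23, 2.67], [-1.56, 4.7], [0.09, 2.69], [-2.92, 2.92]. Speed limits (rad/s): [1.89, 1.89, 2.39, 3.01, 3.01, 3.01].

### API

Orientations are given as a rotation vector (axis times angle).
In Python, from cell import manip, imaging gives the robot as it stands.
- The arm moves only by the tool drive_tool, never from a script. Its argument "steps" is a list that holds one entry, the list of rows, each a list of 4 numbers: the shift along the tool's x, y, z in m, then the turn about the tool's x in rad. A call has 1 to 20 rows; each row is the pose to reach, as a shift and turn from the pose commanded when the call began, along the tool's axes at that moment; what a row does not reach only later rows make up. A row lasts 1/8 s, in which the tool goes at most 62.5 mm and 10.7 degrees, less where a joint would pass 70% of its speed; a pose out of reach is approached as far as the arm can. A call with a gripper value outside its range is refused whole. "claw" is the closure in counts, from 0 (fully open) to 255 (shut), set as the call begins (left out, the last holds). The fingers move at their own pace and stop on an object; "squeeze" is the grip in N (left out, the last holds). Time passes only in rows, so rows that repeat a pose let the fingers close. It gives the time, the measured TCP pose, the force and the opening at its end, in the units of the state.
- manip.sense(): the state, without advancing time (a new reading comes with each control period).
- imaging.read_camera(name): name is "scene" or "top" or "wrist"; returns the picture (400x640x3 uint8, blue, green, red); there is no depth.
- imaging.camera_info(name): a dict with "fov_y" (degrees; the focal length in pixels is half the picture's height over the tangent of half this angle, whatever the lens; pixels are square), "cx", "cy" (the principal point, pixels), "R" (3x3) and "t" (3): a world point X has camera coordinates R X + t. Camera axes: x right, y down, z forward; pixel columns grow to the right and rows downward; lengths in mm; the calibration is good to about 2 mm. A picture is of the moment at which its call begins: read the wrist's pose just before it. camera_info takes no time and is no camera call; for the wrist camera it gives the pose at the moment of the call.
- manip.finish_job(): hands the job in, once; it reports no verdict.
The state is a dict: "clock": time; "joint_positions": joint angles; "qvel": joint speeds; "effort": joint torques, N m; "position": TCP position; "tcp_rot": TCP orientation; "force": force on the tool from outside, world axes, zero at the start; "torque": the same for the moment, N m; "gripper_width": finger opening in mm.
Only numpy, scipy, OpenCV 4.12 (cv2) and the standard library are available. Lean on these libraries where they do the work, as an engineer would, in place of code of your own. Each camera call takes 0.05 s, during which the arm holds its last target.

## Working session

There is one attempt and no reset: what is moved stays moved. The work goes in short steps, Python scripts to look and compute and a tool call to move; the robot and the scene stay as the last step left them, time stands still between calls to the robot, and variables do not carry over. Pictures are saved under pics/ and viewed, and the job is handed in when it is done.

Besides the shell and the picture viewer there is one more tool, called as a command line: name --argument value ..., lists and objects as JSON in quotes. drive_tool: Moves the arm, as the interface text tells. Its arguments: {"type":"object","properties":{"steps":{"type":"array","items":{"type":"array","items":{"type":"array","items":{"type":"number"}}}},"claw":{"type":"number"},"squeeze":{"type":"number"}},"required":["steps"]}

```bash
mkdir -p pics; ls
python3 - <<'E'
from cell import manip, imaging
import cv2
print(manip.sense(), manip.tip_extent)
for n in ("scene","top","wrist"):
    print(n,imaging.camera_info(n))
    cv2.imwrite(f"pics/{n}0.png",imaging.read_camera(n))
E
```

```text
pics
{'clock': 0.0, 'joint_positions': array([-1.21658728e+00,  4.80821103e-01,  1.59690400e+00, -8.86161462e-06,
        1.06509613e+00, -4.65757406e-02]), 'qvel': array([ 0.00134146,  0.00158355,  0.00056684,  0.00062307, -0.00048293,
        0.00057468]), 'effort': array([ 6.45037871e-03, -9.50636458e+01, -4.30179191e+01,  3.51846838e-04,
        1.24035316e-02,  5.06292736e-05]), 'position': array([ 253.54864758, -598.27301036,  404.0679974 ]), 'tcp_rot': array([ 2.0014692 ,  0.4078194 , -2.00186932]), 'force': array([0.41087973, 0.27440119, 0.3947683 ]), 'torque': array([ 0.02275823,  0.02630382, -0.0362257 ]), 'gripper_width': 85.8012252661033} 173.4
scene {'fov_y': 51.11134535267081, 'cx': 316.7530983292937, 'cy': 202.92880205038335, 'R': array([[-0.20785369,  0.97809324, -0.0114214 ],
       [ 0.71267822,  0.14343219, -0.68667093],
       [-0.66999   , -0.15086687, -0.72687866]]), 't': array([  89.01626102, -317.27698726, 1316.26913039])}
top {'fov_y': 46.40579575342703, 'cx': 313.825691447094, 'cy': 191.5517876868287, 'R': array([[-0.01657259, -0.99984943,  0.00514368],
       [-0.98730508,  0.01555147, -0.15807221],
       [ 0.15796842, -0.00769804, -0.98741416]]), 't': array([  43.11389728,  561.31523908, 1018.92290225])}
wrist {'fov_y': 67.70290776247303, 'cx': 321.5028177140539, 'cy': 198.23139781168797, 'R': array([[ 3.90282524e-01, -9.20695014e-01, -4.92643904e-04],
       [-8.71515426e-01, -3.69607736e-01,  3.22259189e-01],
       [-2.96884513e-01, -1.25342783e-01, -9.46651347e-01]]), 't': array([-648.35459833,  -42.03061609,  380.62126089])}
```

View pics/scene0.png

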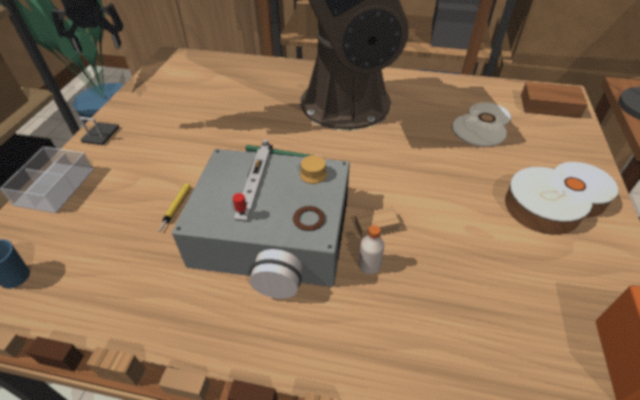

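View pics/top0.png

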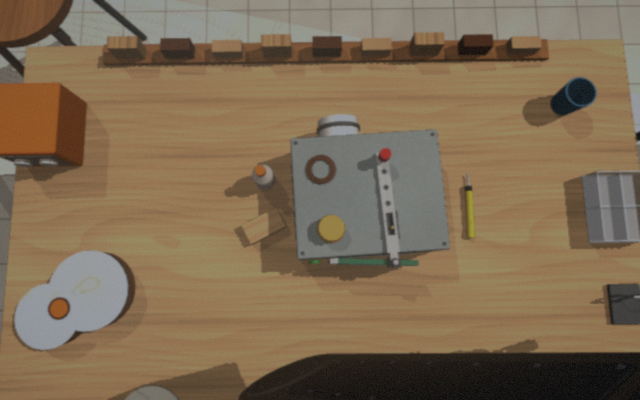

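View pics/wrist0.png

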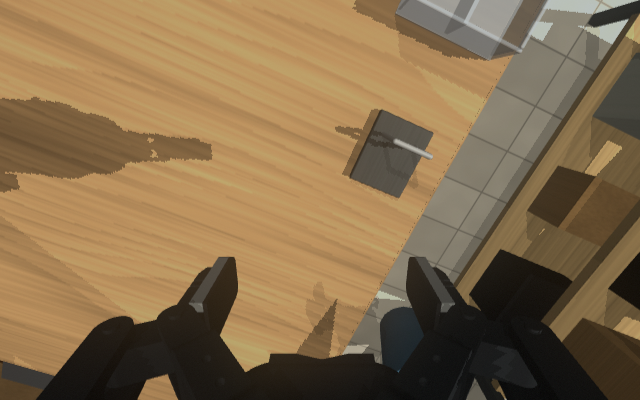

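```bash
cat > h.py <<'E'
import numpy as np, cv2
from cell import manip, imaging
def cam(n):
    i=imaging.camera_info(n); i['f']=200/np.tan(np.radians(i['fov_y']/2)); i['R']=np.array(i['R']); i['t']=np.array(i['t']); return i
def cast(i,u,v,z):
    d=i['R'].T@np.array([(u-i['cx'])/i['f'],(v-i['cy'])/i['f'],1]); c=-i['R'].T@i['t']
    return c+d*(z-c[2])/d[2]
def proj(i,X):
    p=i['R']@np.array(X)+i['t']; return np.array([i['cx']+i['f']*p[0]/p[2], i['cy']+i['f']*p[1]/p[2]])
E
python3 - <<'E'
from h import *
im=cv2.imread('pics/top0.png'); c=cam('top')
cv2.imwrite('pics/topz.png',cv2.resize(im[100:290,270:480],None,fx=3.5,fy=3.0*3.5/3.0/1.2,interpolation=cv2.INTER_CUBIC)[:600] if 0 else cv2.resize(im[110:280,280:460],None,fx=3.5,fy=3.5,interpolation=cv2.INTER_CUBIC))
hsv=cv2.cvtColor(im,cv2.COLOR_BGR2HSV)
print(hsv[200,360],hsv[200,270],im[200,360])
m=((hsv[...,1]<60)&(hsv[...,2]>60)).astype(np.uint8)*255
m[:, :285]=0;m[:,455:]=0;m[:120]=0;m[270:]=0
m=cv2.morphologyEx(m,cv2.MORPH_OPEN,np.ones((9,9)))
cs=max(cv2.findContours(m,0,2)[0],key=cv2.contourArea)
r=cv2.minAreaRect(cs);print(r)
b=cv2.boxPoints(r); P=[cast(c,*p,120) for p in b]
for p,q in zip(b,P):print(p,q.round(1))
print([np.linalg.norm(P[i]-P[i-1]).round(1) for i in range(4)])
red=((((hsv[...,0]<8)|(hsv[...,0]>172))&(hsv[...,1]>150)&(hsv[...,2]>90))).astype(np.uint8)
red[:140]=0;red[175:]=0;red[:,:370]=0;red[:,400:]=0
M=cv2.moments(red,True);print('red',M['m00'],M['m10']/M['m00'],M['m01']/M['m00'], cv2.boundingRect(red))
E
```

```text
[ 45   9 120] [ 14 101  93] [116 120 118]
((369.15582275390625, 189.61720275878906), (143.4707794189453, 153.258544921875), 87.1375961303711)
[289.03986 121.79799] [703.8  85.8 120. ]
[442.10718 114.14464] [ 716.1 -247.4  120. ]
[449.2718 257.4364] [ 407.2 -243.7  120. ]
[296.20447 265.08978] [396.8  73.5 120. ]
[np.float64(307.2), np.float64(333.4), np.float64(308.9), np.float64(317.4)]
red 79.0 384.8987341772152 153.46835443037975 (380, 149, 10, 10)
```

View pics/topz.png

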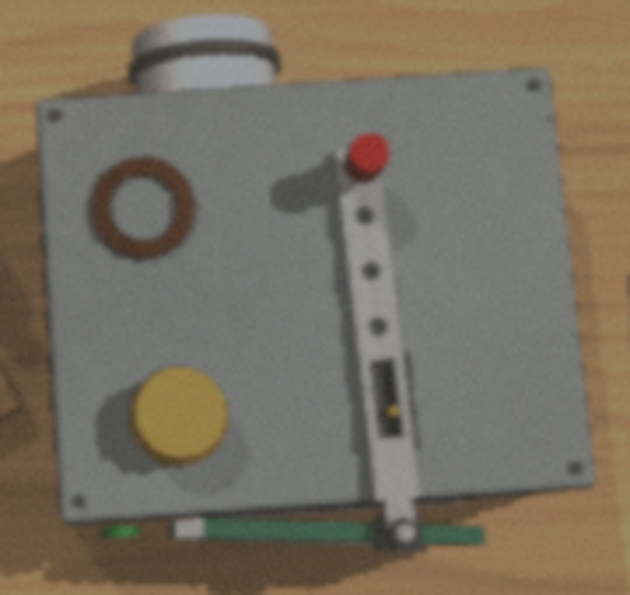

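Run:
```python
from h import *
im=cv2.imread('pics/top0.png'); c=cam('top')
hsv=cv2.cvtColor(im,cv2.COLOR_BGR2HSV)
m=((hsv[...,1]<50)&(hsv[...,2]>85)).astype(np.uint8)
def fit(pts):
    vx,vy,x,y=cv2.fitLine(np.float32(pts),cv2.DIST_HUBER,0,.01,.01).ravel(); return np.cross([x,y,1],[x+vx,y+vy,1])
top=[(u,130+np.argmax(m[122:150,u])-8-.5) for u in range(364,430)]
# bottom: search upward
bot=[(u,268-np.argmax(m[240:269,u][::-1])+.5) for u in list(range(312,375))+list(range(412,440))]
lef=[(280+np.argmax(m[v,280:320])-.5,v) for v in range(150,245)]
rig=[(460-np.argmax(m[v,420:461][::-1])+.5,v) for v in range(140,235)]
L=[fit(x) for x in (top,bot,lef,rig)]
def X(a,b): p=np.cross(a,b); return p[:2]/p[2]
N={'RL':X(L[0],L[2]),'RR':X(L[0],L[3]),'FL':X(L[1],L[2]),'FR':X(L[1],L[3])}
P={k:cast(c,*v,120) for k,v in N.items()}
for k in N: print(k,N[k].round(1),P[k].round(1))
d=lambda a,b:np.linalg.norm(P[a]-P[b]).round(1)
print(d('RL','RR'),d('FL','FR'),d('RL','FL'),d('RR','FR'))
loc={'RL':(260,160),'RR':(260,-160),'FL':(0,160),'FR':(0,-160)}
A=np.array([loc[k] for k in N],float);B=np.array([P[k][:2] for k in N])
H=(A-A.mean(0)).T@(B-B.mean(0)); U,S,V=np.linalg.svd(H); Rm=(U@V).T
if np.linalg.det(Rm)<0: print('refl')
o=B.mean(0)-Rm@A.mean(0); yaw=np.arctan2(Rm[1,0],Rm[0,0])
print('origin',o,'yaw',yaw, 'res',(B-(A@Rm.T+o)).round(1))
np.savez('ext.npz',o=o,R=Rm)
for n,(u,v),z in [('h190',(364,214),131),('h156',(371,270),131),('h122',(378,326),131),('pin',(392,410),139),('pivot',(404,533),137)]:
    w=cast(c,u/3.5+280-.36,v/3.5+110-.36,z); print(n,w.round(1),'ext',(Rm.T@(w[:2]-o)).round(1))
w=cast(c,384.9,153.5,178);print('knob top',w, Rm.T@(w[:2]-o))
for a in np.arange(0,.5,.02): 
    pass
```

```text
RL [289.9 138.4] [666.6  84.3 120. ]
RR [436.3 128.9] [ 683.1 -232.7  120. ]
FL [297.2 258.7] [409.8  71.2 120. ]
FR [449.7 248.3] [ 425.9 -245.6  120. ]
317.4 317.3 257.1 257.5
origin [416.5404349  -87.32894103] yaw 0.051073692329754956 res [[-1.4 -1.4]
 [-1.3  1.2]
 [ 1.5 -1.2]
 [ 1.2  1.5]]
h190 [ 590.1 -113.2  131. ] ext [172.  -34.7]
h156 [ 555.9 -116.   131. ] ext [137.7 -35.8]
h122 [ 522.  -118.8  131. ] ext [103.7 -36.8]
pin [ 471.1 -123.6  139. ] ext [ 52.7 -39. ]
pivot [ 399.8 -127.9  137. ] ext [-18.8 -39.6]
knob top [ 616.06618754 -109.59249929  178.        ] [198.12898771 -32.42061419]
```

```bash
cat >> h.py <<'E'
from scipy.spatial.transform import Rotation as Ro
from scipy.optimize import brentq
def ext(): 
    d=np.load('ext.npz'); return d['o'],d['R']
def plan(pinx=52.7,L=156):
    P=lambda a:np.array([-8-120*np.sin(a),80-120*np.cos(a)]); pin=np.array([pinx,-40])
    a=brentq(lambda a:np.linalg.norm(P(a)-pin)-L,.02,1.3); d=(pin-P(a))/L
    return a,P(a),d,P(a)+218*d
def totool(s,dworld): return Ro.from_rotvec(s['tcp_rot']).as_matrix().T@np.array(dworld)
E
python3 - <<'E'
from h import *
s=manip.sense(); Rt=Ro.from_rotvec(s['tcp_rot']).as_matrix(); print(Rt.round(3))
ci=cam('wrist'); print('cam in tool',Rt.T@(-ci['R'].T@ci['t']-s['position']))
o,R=ext(); print(plan(), plan(52.7,71))
a,p,d,k=plan(); a0,p0,d0,k0=plan(52.7,71)
print('knob world start by geom',R@k0+o,'end',R@k+o)
print('using image line', np.array([400,-127.9]), np.array([590.1,-113.2])+28*np.array([68.1,5.6])/68.3)
K=np.array([618,-110.5,317.]); y=Rt[:,1]; print('yaw of tool y',np.arctan2(y[1],y[0]))
tz=Rt[:,2]; print(totool(s,np.array([*K[:2],390])-s['position']))
E
```

```text
[[-0.     0.39  -0.921]
 [ 0.001 -0.921 -0.39 ]
 [-1.    -0.001 -0.   ]]
cam in tool [ 30.57807961  -1.24386163 -82.93410132]
(0.8472590529304467, array([-97.93623277,   0.55521392]), array([ 0.96561688, -0.25996932]), array([112.56824636, -56.11809784])) (0.08592753232285505, array([-18.29861957, -39.55726007]), array([ 0.99998056, -0.00623577]), array([199.69714193, -40.91665873]))
knob world start by geom [ 618.06603267 -117.99740856] end [ 531.82680734 -137.62708534]
using image line [ 400.  -127.9] [ 618.01800878 -110.90424597]
yaw of tool y -1.1700202422193848
[  14.52475195 -306.97470182 -525.8801406 ]
```

drive_tool --steps '[[[0.001,-0.017,-0.029,-0.157],[0.002,-0.034,-0.058,-0.313],[0.003,-0.051,-0.088,-0.47],[0.004,-0.068,-0.117,-0.627],[0.005,-0.085,-0.146,-0.783],[0.006,-0.102,-0.175,-0.94],[0.007,-0.119,-0.205,-1.097],[0.008,-0.136,-0.234,-1.253],[0.009,-0.153,-0.263,-1.41],[0.009,-0.171,-0.292,-1.567],[0.009,-0.188,-0.321,-1.723],[0.01,-0.205,-0.351,-1.88],[0.011,-0.222,-0.38,-2.037],[0.012,-0.239,-0.409,-2.193],[0.013,-0.256,-0.438,-2.35],[0.014,-0.273,-0.467,-2.507],[0.014,-0.29,-0.497,-2.663],[0.0145,-0.307,-0.526,-2.82],[0.0145,-0.307,-0.526,-2.82],[0.0145,-0.307,-0.526,-2.82]]]' --claw 0 --squeeze 30

```text
clock: 2.65
position: [617.8, -110.7, 389.9]
tcp_rot: [-0.061, 1.571, 0.061]
force: [0.3, -0.3, -0.3]
gripper_width: 85.0
```

Run:
```python
from h import *
s=manip.sense(); print(s['clock'],s['position'],s['joint_positions'],s['force'])
c=cam('wrist'); im=imaging.read_camera('wrist'); cv2.imwrite('pics/w1.png',im); np.savez('w1.npz',**{k:c[k] for k in('f','cx','cy','R','t')})
o,R=ext()
for n,x in [('pin',(52.7,-40,139)),('knob',None)]:
    X=np.array([*(R@np.array(x[:2])+o),x[2]]) if x else np.array([618,-111,178]); print(n,proj(c,X))
```

```text
2.65 [ 617.83913729 -110.71623826  389.91761028] [-2.25535435e-01  4.63598974e-01  1.66548588e+00 -2.73362609e-04
  1.01325209e+00 -1.87412508e+00] [ 0.26212314 -0.29123988 -0.3428588 ]
pin [316.05637078  -9.62607132]
knob [319.47813997 229.67712853]
```

View pics/w1.png

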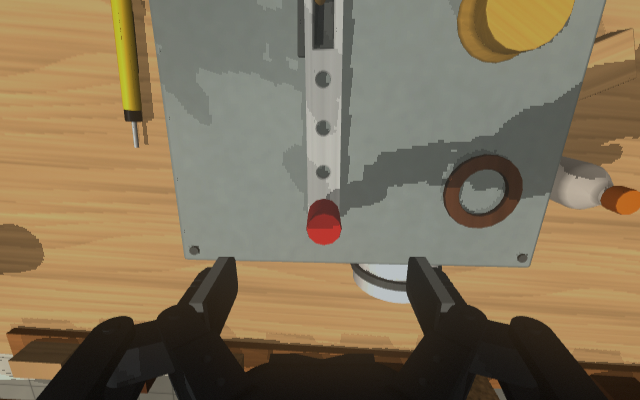

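Run:
```python
from h import *
c=dict(np.load('w1.npz')); o,R=ext(); im=cv2.imread('pics/w1.png')
cv2.imwrite('pics/w1z.png',cv2.resize(im[0:250,270:380],None,fx=4,fy=4)[:600])
cv2.imwrite('pics/w1k.png',cv2.resize(im[150:250,270:380],None,fx=5,fy=5))
for n,u,v,z in [('190',323,172,131),('156',322.5,128,131),('122',322,79,131),('knob',324,230,178)]:
    w=cast(c,u,v,z); print(n,w.round(1),(R.T@(w[:2]-o)).round(1))
g=cv2.cvtColor(im,cv2.COLOR_BGR2GRAY)
for v,b in [(172,12),(128,12),(79,12)]:
    p=g[v-b:v+b,310:336]; m=(p<np.percentile(p,50)-25).astype(np.uint8); k=cv2.moments(m,True); print(k['m00'],310+k['m10']/k['m00'],v-b+k['m01']/k['m00'])
```

```text
190 [ 590.  -110.7  131. ] [172.  -32.2]
156 [ 556.3 -113.7  131. ] [138.3 -33.5]
122 [ 522.3 -116.8  131. ] [104.2 -34.8]
knob [ 618. -108.  178.] [200.1 -30.9]
157.0 322.45222929936307 171.95541401273886
182.0 322.5769230769231 127.53846153846153
220.0 322.3272727272727 78.94545454545454
```

View pics/w1z.png

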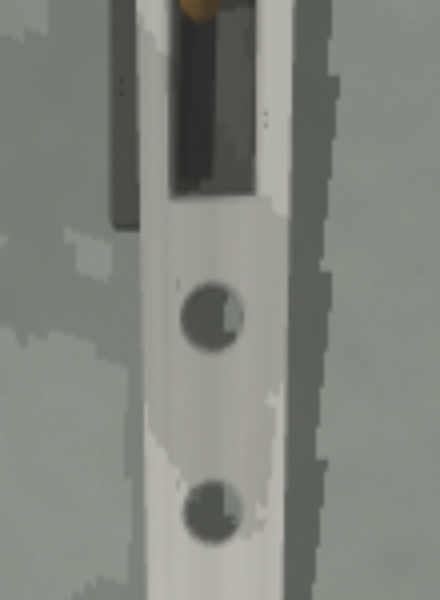

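View pics/w1k.png

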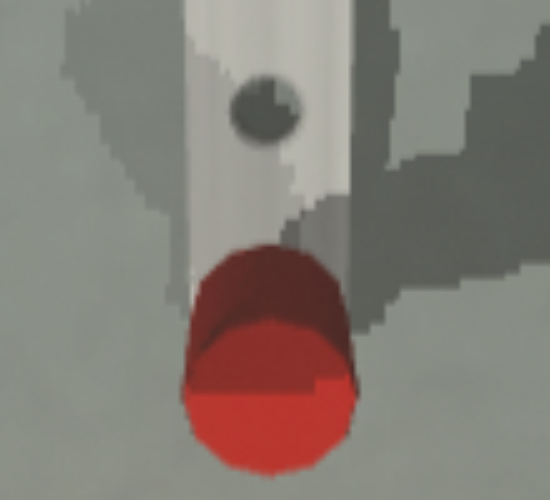

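drive_tool --steps '[[[0.015,0.0015,0,0],[0.03,0.0015,0,0],[0.045,0.0015,0,0],[0.06,0.0015,0,0],[0.073,0.0015,0,0],[0.073,0.0015,0,0]]]'

```text
clock: 3.45
position: [617.7, -109.0, 315.9]
tcp_rot: [-0.062, 1.572, 0.063]
force: [-0.5, 0.3, -0.2]
gripper_width: 85.4
```

drive_tool --steps '[[[0,0,0,0],[0,0,0,0],[0,0,0,0],[0,0,0,0],[0,0,0,0],[0,0,0,0],[0,0,0,0],[0,0,0,0]]]' --claw 255 --squeeze 30

```text
clock: 4.45
position: [618.0, -109.1, 317.2]
tcp_rot: [-0.062, 1.57, 0.062]
force: [0.4, 0.8, -0.5]
gripper_width: 23.2
```

Run:
```python
from h import *
s=manip.sense(); print(s['clock'],s['position'],s['force'],s['gripper_width'])
c=cam('wrist'); im=imaging.read_camera('wrist'); cv2.imwrite('pics/w2.png',im)
np.savez('w2.npz',**{k:c[k] for k in('f','cx','cy','R','t')})
```

```text
4.45 [ 618.0345636  -109.067816    317.16648315] [ 0.44282353  0.76970385 -0.53728888] 23.172309400523204
```

View pics/w2.png

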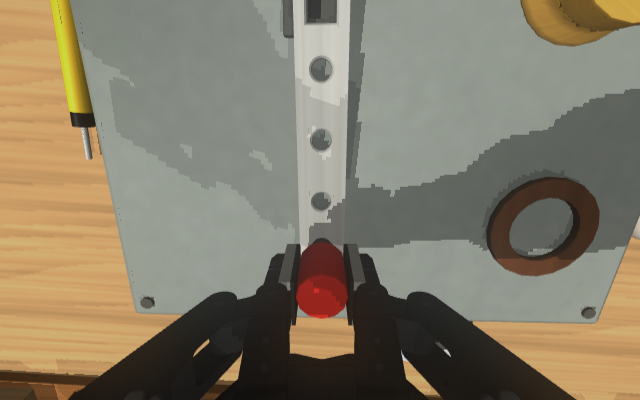

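```bash
cat >> h.py <<'E'
K0=np.array([618.03,-109.07]); Z0=162.0; yaw0=.086
PIN=np.array([471.7,-123.9])
u=lambda y:np.array([np.cos(y),np.sin(y)])
def arm_geom():
    o,R=ext(); f=np.arctan2(R[1,0],R[0,0])
    pe=R.T@(PIN-o); a1,p1,d1,_=plan(pe[0]); yaw1=np.arctan2(d1[1],d1[0])+f
    piv1=PIN-156*u(yaw1); piv0=K0-218*u(yaw0); a0=plan(pe[0],71)[0]
    hin=R@np.array([-8,80])+o
    def piv(s):
        a=a0+s*(a1-a0); P=lambda a:R@np.array([-8-120*np.sin(a),80-120*np.cos(a)])+o
        return P(a)+(1-s)*(piv0-P(a0))+s*(piv1-P(a1))
    return piv,yaw1,(a0,a1),(piv0,piv1,hin)
def knob(s,t,yaw=None):
    piv,yaw1,_,_=arm_geom()
    y=yaw0+s*(yaw1-yaw0) if yaw is None else yaw
    r=218*np.cos(t)-34*np.sin(t)
    return np.array([*(piv(s)+r*u(y)),128+218*np.sin(t)+34*np.cos(t)]),y
def rows(wp,ref_pos,ref_yaw,Rt):
    out=[]
    for s,t in wp:
        k,y=knob(s,t); d=Rt.T@(k+[0,0,155]-ref_pos)
        out.append([round(float(x)/1000,4) for x in d]+[round(float(-(y-ref_yaw)),3)])
    return out
E
python3 - <<'E'
from h import *
piv,y1,a,p=arm_geom(); print(y1,a,p, [np.linalg.norm(q-p[2]) for q in p[:2]])
s=manip.sense(); Rt=Ro.from_rotvec(s['tcp_rot']).as_matrix()
ref=np.array([618.03,-109.07,317.])
wp=[(0,t) for t in np.linspace(0,.3,13)[1:]]
for r in rows(wp,ref,yaw0,Rt): print(r)
print()
for r in rows([(0,.3)]+[(x,.3) for x in np.linspace(0,1,17)[1:]],ref,yaw0,Rt): print(r)
E
```

```text
-0.20892670534052338 (0.08157584050425541, 0.8422378143024325) (array([ 400.83566726, -127.79489851]), array([319.09236192, -91.54402992]), array([404.46674746,  -7.84167116])) [np.float64(120.00817261983592), np.float64(119.5611582729308)]
[-0.0054, -0.0, -0.0009, -0.0]
[-0.0109, -0.0, -0.002, -0.0]
[-0.0162, -0.0, -0.0032, -0.0]
[-0.0216, -0.0, -0.0045, -0.0]
[-0.0269, -0.0, -0.0059, -0.0]
[-0.0322, -0.0001, -0.0075, -0.0]
[-0.0374, -0.0001, -0.0092, -0.0]
[-0.0426, -0.0001, -0.0111, -0.0]
[-0.0478, -0.0001, -0.0131, -0.0]
[-0.0529, -0.0001, -0.0152, -0.0]
[-0.0579, -0.0001, -0.0174, -0.0]
[-0.0629, -0.0001, -0.0198, -0.0]

[-0.0629, -0.0001, -0.0198, -0.0]
[-0.0629, -0.003, -0.0254, 0.018]
[-0.0629, -0.0056, -0.0311, 0.037]
[-0.0629, -0.0079, -0.0368, 0.055]
[-0.0629, -0.0099, -0.0425, 0.074]
[-0.0629, -0.0117, -0.0482, 0.092]
[-0.0629, -0.0133, -0.0539, 0.111]
[-0.0629, -0.0145, -0.0595, 0.129]
[-0.0629, -0.0155, -0.0651, 0.147]
[-0.0629, -0.0163, -0.0706, 0.166]
[-0.0629, -0.0168, -0.076, 0.184]
[-0.0629, -0.0171, -0.0814, 0.203]
[-0.0629, -0.0172, -0.0867, 0.221]
[-0.0629, -0.017, -0.0918, 0.24]
[-0.0629, -0.0166, -0.0969, 0.258]
[-0.0629, -0.016, -0.1018, 0.276]
[-0.0629, -0.0152, -0.1066, 0.295]
```

drive_tool --steps '[[[-0.005,0,-0.001,0],[-0.011,0,-0.002,0],[-0.016,0,-0.003,0],[-0.022,0,-0.0045,0],[-0.027,0,-0.006,0],[-0.032,0,-0.0075,0],[-0.037,0,-0.009,0],[-0.043,0,-0.011,0],[-0.048,0,-0.013,0],[-0.053,0,-0.015,0],[-0.058,0,-0.0175,0],[-0.063,0,-0.02,0],[-0.063,0,-0.02,0],[-0.063,0,-0.02,0]]]'

```text
clock: 6.25
position: [598.1, -110.7, 380.1]
tcp_rot: [-0.062, 1.57, 0.062]
force: [-0.1, 0.2, -2.2]
gripper_width: 22.7
```

Run:
```python
from h import *
s=manip.sense(); print(s['clock'],s['position'],s['force'],s['torque'],s['gripper_width'])
c=cam('wrist'); im=imaging.read_camera('wrist'); cv2.imwrite('pics/w3.png',im)
np.savez('w3.npz',**{k:c[k] for k in('f','cx','cy','R','t')})
cv2.imwrite('pics/s3.png',cv2.resize(imaging.read_camera('scene')[120:320,150:450],None,fx=2.5,fy=2.5))
print(proj(c,[*PIN,139]))
```

```text
6.25 [ 598.0900688  -110.66616884  380.14810758] [-0.0922719   0.23132764 -2.21618365] [-0.00474717 -0.28582372  0.02675876] 22.67649201019756
[314.73086087  22.73698512]
```

View pics/w3.png

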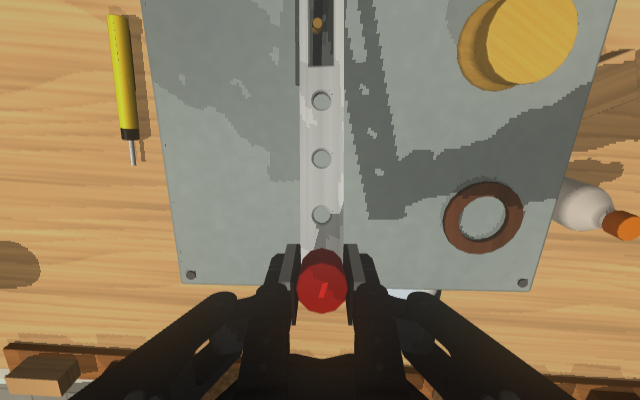

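View pics/s3.png

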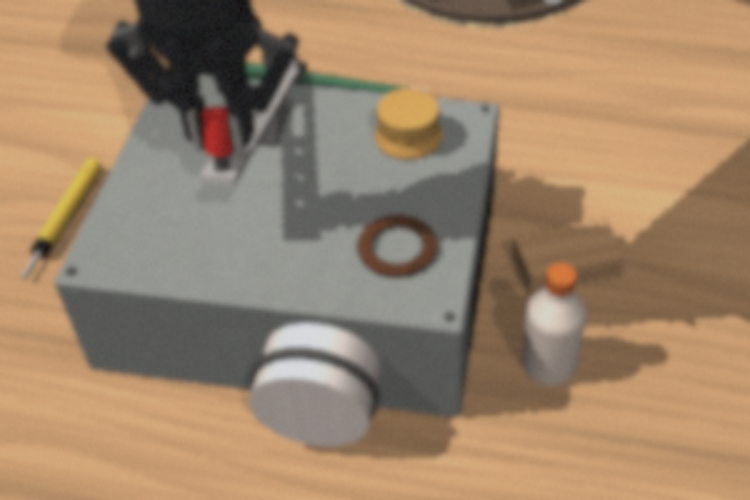

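Run:
```python
from h import *
c=dict(np.load('w3.npz')); im=cv2.imread('pics/w3.png')
piv,*_=arm_geom(); p=piv(0); t=.3
for L in (122,156,190):
    r=L*np.cos(t)-3*np.sin(t); print(L,proj(c,[*(p+r*u(yaw0)),128+L*np.sin(t)+3*np.cos(t)]))
cv2.imwrite('pics/w3z.png',cv2.resize(im[0:240,280:365],None,fx=6,fy=6,interpolation=cv2.INTER_CUBIC)[:600])
print(cast(c,317.5,22,139))
```

```text
122 [318.55394862  98.96936288]
156 [318.93455706 157.67919327]
190 [319.31082057 215.71880875]
[ 471.16239001 -122.2151786   139.        ]
```

View pics/w3z.png

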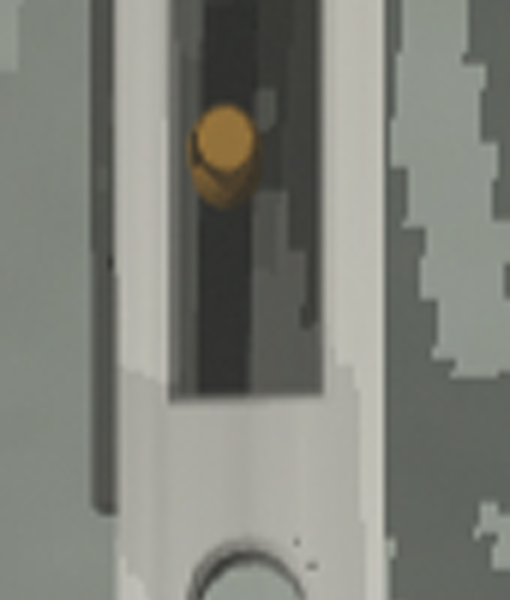

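```bash
sed -i 's/^PIN=.*/PIN=np.array([471.7,-123.5])/' h.py
python3 - <<'E'
from h import *
s=manip.sense(); Rt=Ro.from_rotvec(s['tcp_rot']).as_matrix()
r0=Rt@np.array([-63,0,-20.])+np.array([618.03,-109.07,317.]); print(r0)
for r in rows([(x,.3) for x in np.linspace(0,1,17)[1:]]+[(1,.14)],r0,yaw0,Rt): print(r)
print(knob(1,.14),knob(1,0), arm_geom()[1])
E
```

```text
[ 598.10220785 -110.65444397  380.00295737]
[0.0001, -0.003, -0.0055, 0.018]
[0.0001, -0.0055, -0.0111, 0.037]
[0.0001, -0.0078, -0.0168, 0.055]
[0.0001, -0.0098, -0.0225, 0.074]
[0.0001, -0.0116, -0.0282, 0.092]
[0.0001, -0.0131, -0.0339, 0.111]
[0.0001, -0.0143, -0.0395, 0.129]
[0.0001, -0.0153, -0.0451, 0.147]
[0.0001, -0.0161, -0.0506, 0.166]
[0.0001, -0.0166, -0.056, 0.184]
[0.0001, -0.0168, -0.0614, 0.203]
[0.0001, -0.0169, -0.0666, 0.221]
[0.0001, -0.0167, -0.0718, 0.24]
[0.0001, -0.0162, -0.0768, 0.258]
[0.0001, -0.0156, -0.0818, 0.276]
[0.0001, -0.0148, -0.0865, 0.295]
[0.0329, -0.0185, -0.0742, 0.295]
(array([ 525.62526615, -134.92668137,  192.08774286]), np.float64(-0.20880978145908832)) (array([ 532.35325675, -136.35233228,  162.        ]), np.float64(-0.20880978145908832)) -0.20880978145908835
```

drive_tool --steps '[[[0,-0.003,-0.0055,0.018],[0,-0.0055,-0.011,0.037],[0,-0.008,-0.017,0.055],[0,-0.01,-0.0225,0.074],[0,-0.0115,-0.028,0.092],[0,-0.013,-0.034,0.111],[0,-0.0145,-0.0395,0.129],[0,-0.0155,-0.045,0.147],[0,-0.016,-0.0505,0.166],[0,-0.0165,-0.056,0.184],[0,-0.017,-0.0615,0.203],[0,-0.017,-0.0665,0.221],[0,-0.0165,-0.072,0.24],[0,-0.016,-0.077,0.258],[0,-0.0155,-0.082,0.276],[0,-0.0148,-0.0865,0.295],[0,-0.0148,-0.0865,0.295],[0,-0.0148,-0.0865,0.295]]]'

```text
clock: 8.6
position: [513.1, -132.3, 380.2]
tcp_rot: [0.169, 1.564, -0.169]
force: [-0.9, -0.5, -3.1]
gripper_width: 23.0
```

Run:
```python
from h import *
s=manip.sense(); print(s['clock'],s['position'],s['force'],s['torque'],s['gripper_width'])
c=cam('wrist'); im=imaging.read_camera('wrist'); cv2.imwrite('pics/w4.png',im)
np.savez('w4.npz',**{k:c[k] for k in('f','cx','cy','R','t')})
print(proj(c,[*PIN,139]))
piv,y1,*_=arm_geom(); p=piv(1); t=.3
for L in (122,156,190):
    r=L*np.cos(t)-3*np.sin(t); print(L,proj(c,[*(p+r*u(y1)),128+L*np.sin(t)+3*np.cos(t)]))
imaging.read_camera('top'); cv2.imwrite('pics/t4.png',cv2.resize(imaging.read_camera('top')[100:300,270:480],None,fx=3,fy=3))
```

```text
8.6 [ 513.07395583 -132.25403331  380.19190621] [-0.88226483 -0.51056019 -3.11912257] [-0.0451553  -0.14971143 -0.02885722] 22.998492597475764
[319.90389302 158.22144496]
122 [319.07091827  98.99576251]
156 [319.45116534 157.69090915]
190 [319.82707287 215.71620235]
```

View pics/w4.png

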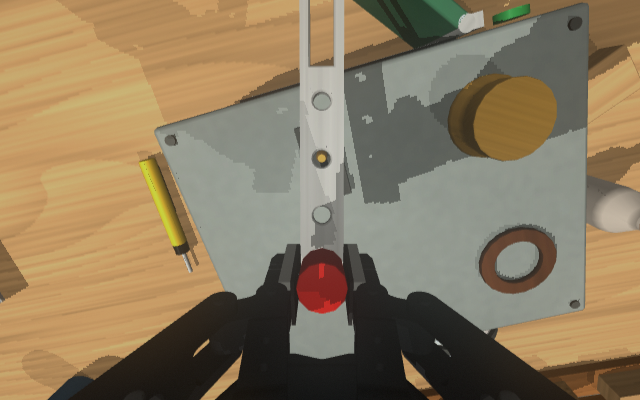

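View pics/t4.png

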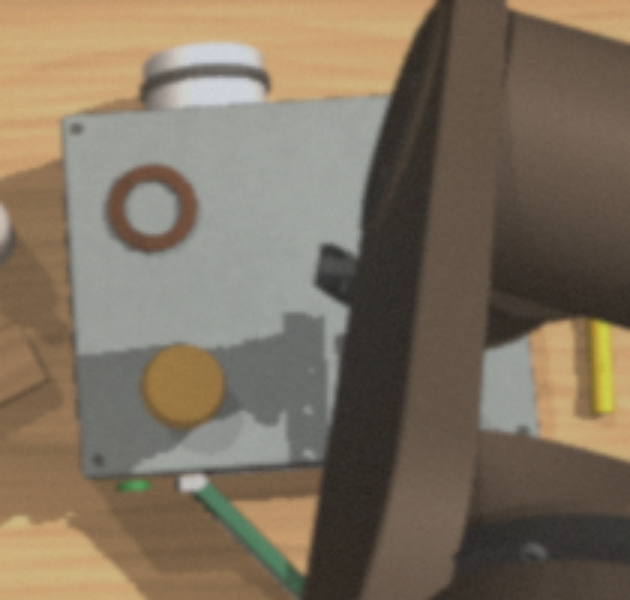

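Run:
```python
from h import *
s=manip.sense(); Rt=Ro.from_rotvec(s['tcp_rot']).as_matrix()
r0,y=knob(1,.3); r0=r0+[0,0,155]
for r in rows([(1,t) for t in np.arange(.28,.115,-.02)],r0,y,Rt): print(r)
```

```text
[0.004, 0.0, 0.0019, -0.0]
[0.008, 0.0, 0.0037, -0.0]
[0.0121, 0.0, 0.0055, -0.0]
[0.0162, 0.0, 0.0071, -0.0]
[0.0203, 0.0001, 0.0087, -0.0]
[0.0244, 0.0001, 0.0102, -0.0]
[0.0286, 0.0001, 0.0116, -0.0]
[0.0328, 0.0001, 0.0129, -0.0]
[0.0371, 0.0001, 0.0141, -0.0]
```

drive_tool --steps '[[[0.004,0,0.002,0],[0.008,0,0.0037,0],[0.012,0,0.0055,0],[0.0162,0,0.007,0],[0.0203,0,0.0087,0],[0.0244,0,0.0102,0],[0.0286,0,0.0116,0],[0.0328,0,0.0129,0],[0.0371,0,0.0141,0],[0.0371,0,0.0141,0]]]'

```text
clock: 10.0
position: [526.8, -135.3, 342.8]
tcp_rot: [0.17, 1.565, -0.169]
force: [-0.6, 0.2, -0.0]
gripper_width: 23.0
```

Run:
```python
from h import *
s=manip.sense(); print(s['clock'],s['position'],s['force'],s['torque'],s['gripper_width'])
c=cam('wrist'); im=imaging.read_camera('wrist'); cv2.imwrite('pics/w5.png',im)
np.savez('w5.npz',**{k:c[k] for k in('f','cx','cy','R','t')})
print(proj(c,[*PIN,139]),knob(1,.12))
piv,y1,*_=arm_geom(); p=piv(1); t=.12
for L in (122,156,190):
    r=L*np.cos(t)-3*np.sin(t); print(L,proj(c,[*(p+r*u(y1)),128+L*np.sin(t)+3*np.cos(t)]))
cv2.imwrite('pics/w5z.png',cv2.resize(im[50:250,260:380],None,fx=5,fy=5,interpolation=cv2.INTER_CUBIC)[:600])
```

```text
10.0 [ 526.80038529 -135.28424883  342.7550021 ] [-0.56094343  0.24477975 -0.04876327] [ 0.09692491  0.33453086 -0.03088038] 23.02376689801257
[319.49845402 147.08220185] (array([ 526.8377896 , -135.18361323,  187.85275481]), np.float64(-0.20880978145908832))
122 [318.80551319  81.32447111]
156 [319.34719098 147.50269614]
190 [319.84375062 208.16871462]
```

View pics/w5z.png

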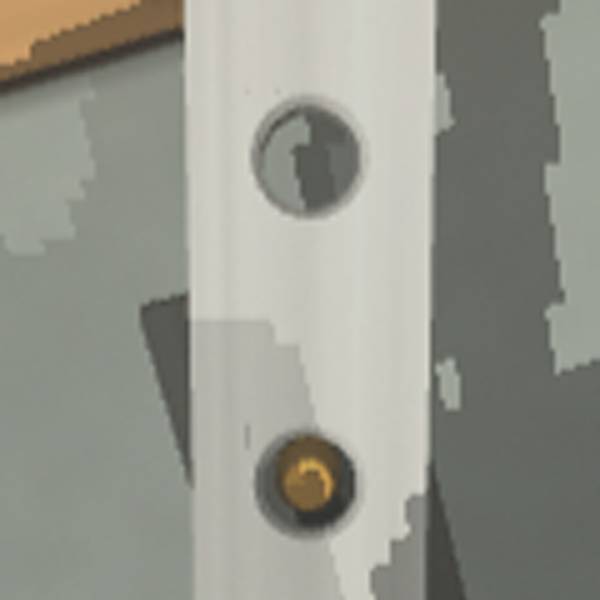

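Run:
```python
from h import *
s=manip.sense(); Rt=Ro.from_rotvec(s['tcp_rot']).as_matrix()
r0,y=knob(1,.12); r0=r0+[0,0,155]
for t,r in zip(np.arange(.11,-.001,-.01),rows([(1,t) for t in np.arange(.11,-.001,-.01)],r0,y,Rt)): print(round(t,2),r)
```

```text
0.11 [0.0021, 0.0, 0.0006, -0.0]
0.1 [0.0043, 0.0, 0.0012, -0.0]
0.09 [0.0064, 0.0, 0.0017, -0.0]
0.08 [0.0085, 0.0, 0.0022, -0.0]
0.07 [0.0107, 0.0, 0.0027, -0.0]
0.06 [0.0128, 0.0, 0.0032, -0.0]
0.05 [0.015, 0.0, 0.0037, -0.0]
0.04 [0.0172, 0.0, 0.0041, -0.0]
0.03 [0.0193, 0.0, 0.0045, -0.0]
0.02 [0.0215, 0.0, 0.0049, -0.0]
0.01 [0.0237, 0.0, 0.0053, -0.0]
0.0 [0.0259, 0.0, 0.0056, -0.0]
```

drive_tool --steps '[[[0.001,0,0.0005,0],[0.002,0,0.001,0],[0.003,0,0.0013,0],[0.0043,0,0.0016,0],[0.0053,0,0.0018,0],[0.0064,0,0.0021,0],[0.0075,0,0.0023,0],[0.0085,0,0.0025,0],[0.0085,0,0.0025,0],[0.0085,0,0.0025,0]]]'

```text
clock: 11.3
position: [529.2, -135.8, 334.6]
tcp_rot: [0.169, 1.564, -0.169]
force: [-0.4, -0.6, 0.5]
gripper_width: 23.1
```

drive_tool --steps '[[[0.001,0,0.0003,0],[0.002,0,0.0005,0],[0.003,0,0.0008,0],[0.0043,0,0.001,0],[0.0043,0,0.001,0],[0.0043,0,0.001,0]]]'

```text
clock: 12.05
position: [530.2, -136.0, 330.3]
tcp_rot: [0.169, 1.564, -0.169]
force: [0.5, 0.5, 0.2]
gripper_width: 23.0
```

Run:
```python
from h import *
s=manip.sense(); print(s['clock'],s['position'],s['force'],s['torque'],s['gripper_width'])
im=imaging.read_camera('wrist'); print(manip.sense()['force'])
cv2.imwrite('pics/w6z.png',cv2.resize(im[50:250,260:380],None,fx=5,fy=5,interpolation=cv2.INTER_CUBIC)[:600])
print(knob(1,.06))
```

```text
12.05 [ 530.23279499 -136.04804878  330.29726654] [0.47714757 0.46301771 0.19318877] [ 0.0857797   0.32200518 -0.00466252] 23.044782296321234
[0.04689558 0.94475562 0.37537235]
(array([ 529.97500488, -135.84838435,  175.01097177]), np.float64(-0.20880978145908832))
```

View pics/w6z.png

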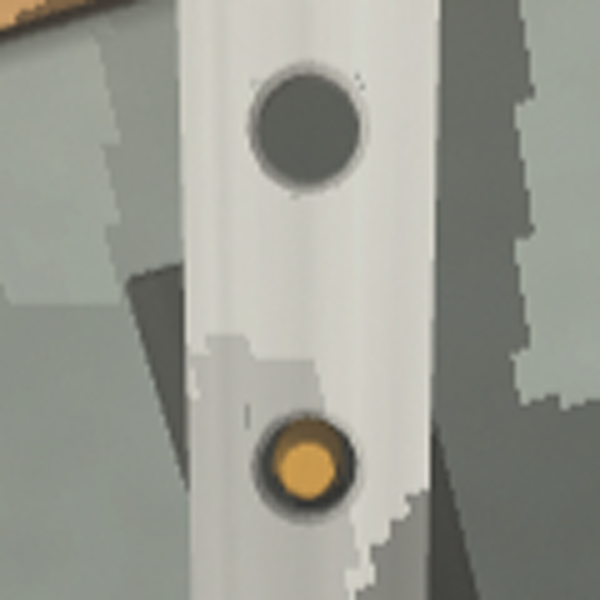

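drive_tool --steps '[[[0.001,0,0.0002,0],[0.002,0,0.0004,0],[0.003,0,0.0006,0],[0.004,0,0.0008,0],[0.005,0,0.001,0],[0.006,0,0.0012,0],[0.007,0,0.0014,0],[0.007,0,0.0014,0],[0.007,0,0.0014,0]]]'

```text
clock: 13.22
position: [531.6, -136.3, 323.3]
tcp_rot: [0.169, 1.564, -0.169]
force: [-0.9, 0.7, 0.5]
gripper_width: 23.2
```

drive_tool --steps '[[[0.001,0,0.0002,0],[0.002,0,0.0004,0],[0.003,0,0.0005,0],[0.004,0,0.0007,0],[0.004,0,0.0007,0],[0.004,0,0.0007,0]]]'

```text
clock: 13.98
position: [532.3, -136.5, 319.3]
tcp_rot: [0.169, 1.564, -0.169]
force: [0.2, 0.4, 1.7]
gripper_width: 23.6
```

Run:
```python
from h import *
s=manip.sense(); print(s['clock'],s['position'],s['force'],s['torque'],s['gripper_width'])
im=imaging.read_camera('wrist'); print(manip.sense()['force'])
cv2.imwrite('pics/w7z.png',cv2.resize(im[50:250,260:380],None,fx=5,fy=5,interpolation=cv2.INTER_CUBIC)[:600])
```

```text
13.975 [ 532.28091907 -136.48755147  319.32431281] [0.16825158 0.43297489 1.66491199] [ 0.12514341  0.27282278 -0.04106142] 23.621238337747336
[-0.66652299  0.55936045  0.36595007]
```

View pics/w7z.png

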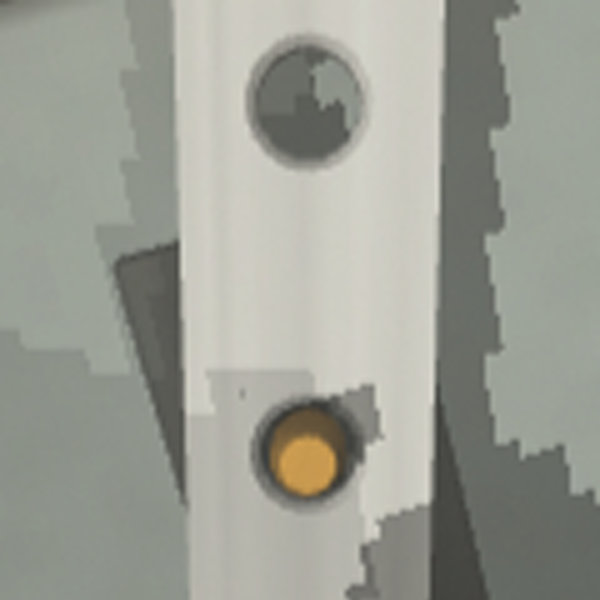

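drive_tool --steps '[[[0.0005,0,0.0001,0],[0.001,0,0.0002,0],[0.001,0,0.0002,0],[0.001,0,0.0002,0]]]'

```text
clock: 14.52
position: [532.5, -136.5, 318.3]
tcp_rot: [0.169, 1.564, -0.169]
force: [0.2, 0.9, 1.6]
gripper_width: 22.9
```

drive_tool --steps '[[[0.0005,0,0,0],[0.0007,0,0.0001,0],[0.0007,0,0.0001,0],[0.0007,0,0.0001,0]]]'

```text
clock: 15.02
position: [532.6, -136.6, 317.6]
tcp_rot: [0.169, 1.564, -0.169]
force: [-0.3, 0.1, 1.7]
gripper_width: 23.0
```

drive_tool --steps '[[[0,0,0,0],[0,0,0,0],[0,0,0,0],[0,0,0,0],[0,0,0,0],[0,0,0,0]]]' --claw 60

```text
clock: 15.78
position: [532.6, -136.6, 317.6]
tcp_rot: [0.169, 1.564, -0.169]
force: [0.4, -0.3, -1.4]
gripper_width: 64.9
```

Run:
```python
from h import *
s=manip.sense(); print(s['clock'],s['position'],s['force'],s['torque'],s['gripper_width'])
im=imaging.read_camera('wrist')
cv2.imwrite('pics/w8.png',im)
```

```text
15.775 [ 532.58236226 -136.55442015  317.60201188] [ 0.38114133 -0.30870034 -1.41721084] [-0.02664363 -0.05046431 -0.01545113] 64.90189681809254
```

View pics/w8.png

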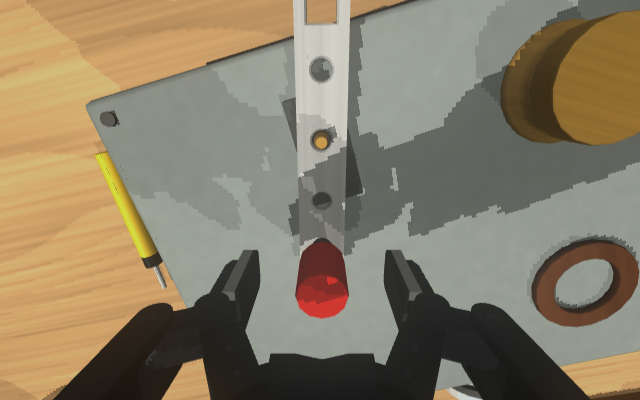

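drive_tool --steps '[[[-0.01,0,0,0],[-0.025,0,0,0],[-0.045,0,0,0],[-0.065,0,0,0],[-0.085,0,0,0],[-0.1,0,0,0],[-0.1,0,0,0],[-0.1,0,0,0]]]'

```text
clock: 16.82
position: [532.4, -136.5, 417.2]
tcp_rot: [0.17, 1.565, -0.169]
force: [-0.7, -0.2, -0.1]
gripper_width: 65.3
```

Run:
```python
from h import *
s=manip.sense(); print(s['clock'],s['position'],s['force'])
c=cam('wrist'); im=imaging.read_camera('wrist')
cv2.imwrite('pics/w9.png',im)
piv,y1,*_=arm_geom(); p=piv(1)
for t in (0,.03):
  for L in (122,156,190):
    r=L*np.cos(t)-3*np.sin(t); print(t,L,proj(c,[*(p+r*u(y1)),128+L*np.sin(t)+3*np.cos(t)]))
cv2.imwrite('pics/w9z.png',cv2.resize(im[50:250,260:380],None,fx=5,fy=5,interpolation=cv2.INTER_CUBIC)[:600])
cv2.imwrite('pics/s9.png',cv2.resize(imaging.read_camera('scene')[100:320,140:460],None,fx=2.5,fy=2.5))
```

```text
16.825 [ 532.36682495 -136.49661459  417.20444688] [-0.66465905 -0.19143799 -0.12568242]
0 122 [319.76018817  80.71316093]
0 156 [320.11578083 124.41336638]
0 190 [320.44134039 164.42268207]
0.03 122 [319.73231191  80.2830847 ]
0.03 156 [320.08837057 124.71893445]
0.03 190 [320.41642642 165.66005594]
```

View pics/w9.png

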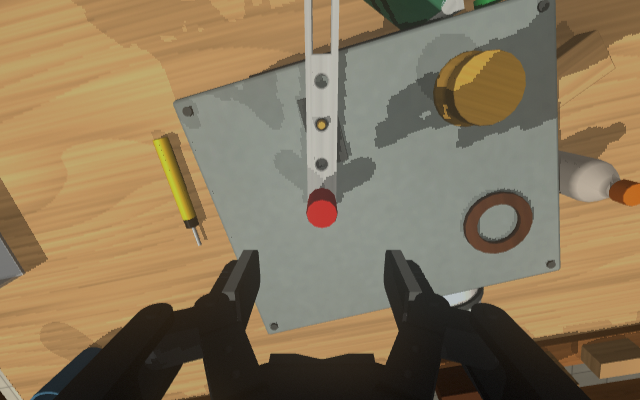

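View pics/s9.png

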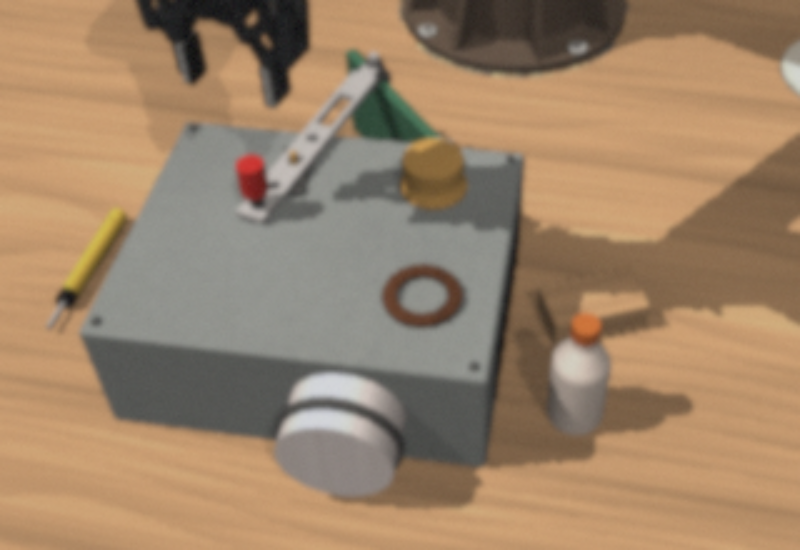

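The wrist picture shows the pin in the middle hole at (321,125). The hole row (81 / 125 / 164) matches the prediction for tilt 0 (80.7 / 124.4 / 164.4). The bystanders look unmoved and the gripper is clear, so I'm handing in.

```bash
python3 -c "
from cell import manip
print(manip.finish_job())"
```

```text
the job is handed in; nothing more can be done
None
```

The vent stay now sits on the pin by its middle round hole, with the bar fully down. I gripped the red knob, lifted the bar to about 0.3 rad and swung the vent open from about 0.08 to 0.84 rad. I then lowered the bar slowly over the pin, let go, backed off 100 mm upwards and handed in at about 17 s of the 58 s. The hand-in gave no verdict.

**Fit:** in the last wrist picture the pin stands in the middle hole at pixel (321,125). The three holes are at rows 81, 125 and 164, against 80.7, 124.4 and 164.4 predicted for a level bar.

**Forces:** the force readings while lowering stayed at or below about 2 N, which is little above the sensor noise. They were read at the end of each move, so short peaks in between were not seen.

**Bystanders:** they look unmoved by eye in the last pictures; I did not measure them. I also took no top view after letting go.

**Disagreement:** the wrist and top cameras differed by about 2.5 mm sideways, slightly over the stated 2 mm calibration. I worked from the pin and hole positions relative to each other, and the pin entered centred.

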